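Shut and bolt the specimen chamber

ROBOT

A 7-joint arm with a two-finger parallel gripper is mounted at the origin on the work surface. World frame = base frame: x ahead of the robot, y to its left, z up, the work surface at z = 0. Lengths are in m, angles in rad, forces in N, time in s.
With the tool pointing down it reaches from about 0.425 to 0.925 m from the base axis. Payload 6.8 kg.
Tool frame: the origin (TCP) lies on the front face of the gripper's body, between the roots of the fingers; the fingertips stand 73 mm ahead of it and the grasp point (between the pads) lies 54 mm ahead of it (bot.finger_overhang is the z of the fingertips in the tool frame, in m); z points along the fingers, y is the line along which they close (so a half turn about z gives the same grasp; the last joint's range is limited). The gripper opens to 85 mm and grips with 20 to 120 N. Pads are 22 mm wide; open, the fingers measure 114 mm over their backs; the gripper's body (76 mm by 85 mm) begins 54 mm behind the grasp point. The pads swing forward as they close: fully open they stand 13 mm farther back than shut.
Start: joints at [-1.274, 0.477, 0.022, 1.555, -0.011, 1.109, -0.083], TCP at [0.266, 0.62, 0.304] pointing down, gripper open.
Joint ranges: [-2.96, 2.96], [-0.34, 2.1], [-1.41, 1.46], [0.24, 2.44], [-1.37, 4.51], [0.17, 1.92], [-2.96, 2.96]. Speed limits (rad/s): [2.39, 2.39, 3.14, 3.14, 3.14, 3.14, 3.14].

INTERFACE

Orientations are given as a unit quaternion [w, x, y, z].
In Python, from station import bot gives the robot as it stands.
- The arm moves only by the tool servo_tool, never from a script. Its argument "motion" is one flat list of numbers, 7 for each row, row after row: the shift along the tool's x, y, z as a fraction of full scale, then the turn, a rotation vector about the tool's x, y, z as a fraction of full scale, then the closure, from 0 (fully open) to 1 (shut). In form: [tx, ty, tz, ax, ay, az, gripper, tx, ty, tz, ax, ay, az, gripper, ...]. A call has 1 to 5 rows; each row shifts and turns the commanded pose from where the row before left it, along the tool's axes as they then stand; what a row does not reach is not made up. Full scale, the value 1, is 0.02 m for a shift and 0.15 rad for a turn. A row lasts 1/8 s, in which the tool goes at most 62.5 mm and 10.7 degrees, less where a joint would pass 70% of its speed; a pose out of reach is approached as far as the arm can. A call with a number of a shift or a turn outside -1 to 1 is refused whole. A call with a gripper value outside its range is refused whole. The fingers move at their own pace and stop on an object; "grip_force" is the grip in N (left out, the last holds). Time passes only in rows, so rows that do not move let the fingers close. It gives the time, the measured TCP pose, the force, the opening and the grip force at its end, in the units of the state.
- bot.get_obs(): the state, without advancing time (a new reading comes with each control period).
- bot.read_camera(name): name is "scene" or "top" or "wrist"; returns the picture (420x560x3 uint8, red, green, blue); there is no depth.
- bot.get_calibration(name): a dict with "mtx" (3x3 intrinsics, pixels), "rvec" (rotation vector, rad) and "tvec" (3), from world to camera coordinates, as OpenCV has them. Camera axes: x right, y down, z forward; pixel columns grow to the right and rows downward; lengths in m; the calibration is good to about 2 mm. A picture is of the moment at which its call begins: read the wrist's pose just before it. get_calibration takes no time and is no camera call; for the wrist camera it gives the pose at the moment of the call.
- bot.hand_in(): hands the job in; it is judged then, once.
Trained networks look in the newest picture that a camera, given by its name, has taken for a name from the list of things; names that differ only in an ending like _2 or _b are one class to them, and where a whole thing is asked for, a point or a joint stands for the part that bears it (a point fixed in the world has none). Each returns a list of dicts, best first, with "p" (0 to 1); they miss things now and then, are a little off and sometimes report something else, mostly with a low value. They report only what shows in the picture. A call takes as long as a camera call.
- bot.boxes_of(camera, name): "uv" ([column, row] in pixels, amid what is visible of it).
The state is a dict: "t": time; "q": joint angles; "joint_vel": joint speeds; "joint_torque": joint torques, N m; "eef_pos": TCP position; "tool_rot": TCP orientation; "contact_force": force on the tool from outside, world axes, zero at the start; "torque": the same for the moment, N m; "gripper_width": opening from 0.0 (shut) to 1.0 (fully open); "grasp_force": force on a finger pad.
Only numpy, scipy, OpenCV 4.12 (cv2) and the standard library are available. Lean on these libraries where they do the work, as an engineer would, in place of code of your own. Each camera call takes 0.05 s, during which the arm holds its last target. There are 200 camera calls.

TASK

The blue door of the small vacuum chamber has been left ajar. With the fingertips push the door fully shut, and then push the yellow tab of its bolt all the way across so that the bolt reaches over the door. Only push: do not grip the door, its knob or the tab, do not move the bolt while the door is open, leave the other things on the bench where they are, and finish clear of everything.

Things in the scene. Friction and masses are not known exactly. Their poses are not given: they have to be found in the camera images.
- chamber: Fixed aluminium box 220 (x) x 280 (y) x 170 mm high. Origin: centre of its underside. Its own -x points out of the door side (roughly to the robot's left), front face at x = -110 mm; own +y points away from the robot. Shut, the door covers y = -110 to 60 mm; the bolt sits beyond it. Bolt straps at y = 80 and 130 mm stand out to x = -140 mm. Ports 65 mm high on the roof at x > 40 mm.
- door (a joint): Angle of the blue door in rad about an upright hinge at the end nearer the robot (chamber x = -119, y = -110 mm): 0 = fully shut, up to 1.6; starts 0.5 to 1.05. Seen from above it opens counter-clockwise, the free edge swinging out to the chamber's -x. Light friction (about 1 N at the free edge); stays where it is left, no spring or catch.
- door_mid (a point): Centre of the door panel, turns with it. Panel 14 mm thick (own x; outer face at x = -7), 170 mm wide (own y: -85 at the hinge, +85 at the free edge), 130 mm high (top 160 mm above the bench). Own -x points out of the outer face. A window ring 72 mm across, 5 mm proud, is centred at own y = -23, z = -10 mm; the upper corner at the free edge is bare.
- door_hinge (a point): Point on the hinge line, 95 mm above the bench.
- door_knob (a point): Centre of the head of the door's small black knob (20 mm across, its end stands 26 mm out of the outer face), 55 mm above the bench and 140 mm from the hinge line. Not needed.
- bolt (a joint): Travel of the slide bolt in m: 0 = drawn back, 0.03 = fully across, its steel bar then reaching 25 mm over the door's free edge. It slides along the chamber's -y (towards the hinge). Starts at 0 to 0.006. Friction 2 N, no spring.
- bolt_tab (a point): Centre of the bolt's yellow upright tab, moves with the bolt; axes like the chamber's. Tab 40 mm (x, outwards) x 10 mm (y, along the slide) x 50 mm high, from 115 to 165 mm above the bench. Push its +y face towards -y to shoot the bolt; the space beside that face is free.
- flange: Loose steel flange with short stub, 110 mm across, 48 mm high; origin under its centre. Leave alone.
- jar: Loose clear jar with red lid, 70 mm across, 90 mm high, standing on the open bench before the bolt end of the chamber; origin under its centre. Leave alone.
- red_case: Loose small red case 60 x 40 x 30 mm; origin under its centre. Leave alone.
- wrench: Loose wrench lying flat. Leave alone.
- foam_block: Loose white packing block 120 x 90 x 45 mm; origin under its centre. Leave alone.
- reducer: Loose steel pipe reducer, 70 mm across, 70 mm high, standing; origin under its centre. Leave alone.
- carton: Loose cardboard carton 90 x 70 x 80 mm; origin under its centre. Leave alone.

How it is judged:
On the way, in this order (a step that is already met when the one before it is completed fails the run):
1. the door is shut (under 0.04 rad) (value of joint door below 0.04 rad), for 0.2 s.
2. the bolt is across (over 25 of its 30 mm) (value of joint bolt above 0.025 m), for 0.2 s.
At the end, for the whole second after the job is handed in: The door is shut to within 0.04 rad (7 mm at its edge), the bolt is at least 25 of its 30 mm across, both at rest, and every loose thing is within 25 mm of where it stood (value of joint door below 0.04 rad and value of joint bolt above 0.025 m and velocity of joint door between -0.05 and 0.05 rad/s and velocity of joint bolt between -0.01 and 0.01 m/s and distance of each of flange, jar, red_case, wrench, foam_block, reducer, carton from where it was at the start of the episode below 0.025 m); the robot touches nothing.
It fails at once if the bolt is pushed out while the door is open (bolt over 12 mm with the door over 0.1 rad) (value of joint bolt above 0.012 m and value of joint door above 0.1 rad).
It fails at once if the door panel is taken between the fingers (contact force between the fingers and door above 0.5 N and x of the grasp point in the frame of door_mid between -0.006 and 0.006 m and y of the grasp point in the frame of door_mid between -0.085 and 0.1 m and z of the grasp point in the frame of door_mid between -0.065 and 0.075 m).
It fails at once if the door's knob is taken between the fingers (contact force between the fingers and door above 0.5 N and distance between the grasp point and door_knob below 0.012 m).
It fails at once if the bolt's tab is taken between the fingers (contact force between the fingers and bolt above 0.5 N and x of the grasp point in the frame of bolt_tab between -0.028 and 0.02 m and y of the grasp point in the frame of bolt_tab between -0.006 and 0.006 m and z of the grasp point in the frame of bolt_tab between -0.04 and 0.04 m).
It fails at once if a loose thing is knocked, lifted or carried (moved over 25 mm) (distance of any of flange, jar, red_case, wrench, foam_block, reducer, carton from where it was at the start of the episode above 0.025 m).
It also fails if it takes over 45 s, if anything falls off the work surface, if the arm or the gripper's body presses on something with over 40 N, if the wrist force passes 120 N, or if a joint passes its speed limit or range.

## Working session

There is one attempt and no reset: what is moved stays moved. The work goes in short steps, Python scripts to look and compute and a tool call to move; the robot and the scene stay as the last step left them, time stands still between calls to the robot, and variables do not carry over. Pictures are saved under pics/ and viewed, at most 10 in all, crops included, and the job is handed in when it is done.

Besides the shell and the picture viewer there is one more tool, called as name(argument=value, ...) on one line, values as JSON. servo_tool: Moves the arm, as the interface text tells. Shift numbers are shares of 0.02 m and turn numbers shares of 0.15 rad, none past 1 either way. Its arguments: {"type":"object","properties":{"motion":{"type":"array","items":{"type":"number","minimum":-1,"maximum":1}},"grip_force":{"type":"number"}},"required":["motion"]}

```bash
mkdir -p pics
cat > h.py <<'E'
from station import bot
import numpy as np, cv2
def cal(c):
    k=bot.get_calibration(c); return np.array(k["mtx"],float),cv2.Rodrigues(np.array(k["rvec"],float))[0],np.array(k["tvec"],float).ravel()
def ray(c,uv,z):
    K,R,t=cal(c); d=R.T@np.linalg.solve(K,[uv[0],uv[1],1]); o=-R.T@t
    return o+d*(z-o[2])/d[2]
def proj(c,p):
    K,R,t=cal(c); q=K@(R@np.array(p,float)+t); return q[:2]/q[2]
def save(c,n): cv2.imwrite(f"pics/{n}.png",bot.read_camera(c)[:,:,::-1])
E
python3 - <<'E'
from h import *
np.set_printoptions(precision=3,suppress=True)
for c in("top","scene"):
    save(c,c+"0"); K,R,t=cal(c); print(c,-R.T@t)
    for n in("chamber","door_mid","door_hinge","door_knob","bolt_tab","jar"):
        print(n,[(np.round(b["uv"]),round(b["p"],2)) for b in bot.boxes_of(c,n)[:2]])
o=bot.get_obs();print(o["t"],o["eef_pos"],o["tool_rot"])
E
```

```text
top [0.382 0.072 1.227]
chamber [(array([409., 225.]), 0.97), (array([344., 252.]), 0.25)]
door_mid [(array([345., 249.]), 0.75), (array([344., 192.]), 0.17)]
door_hinge [(array([345., 251.]), 0.78)]
door_knob [(array([343., 254.]), 0.97)]
bolt_tab [(array([346., 192.]), 0.77)]
jar [(array([295., 170.]), 0.59), (array([345., 188.]), 0.43)]
scene [0.89  0.783 0.672]
chamber [(array([225., 161.]), 0.96)]
door_mid [(array([279., 178.]), 0.61)]
door_hinge [(array([278., 179.]), 0.91)]
door_knob [(array([277., 181.]), 0.81)]
bolt_tab [(array([223., 183.]), 0.87)]
jar [(array([218., 246.]), 0.74)]
0.7 [0.266 0.62  0.304] [0.    0.201 0.98  0.   ]
```

View pics/top0.png

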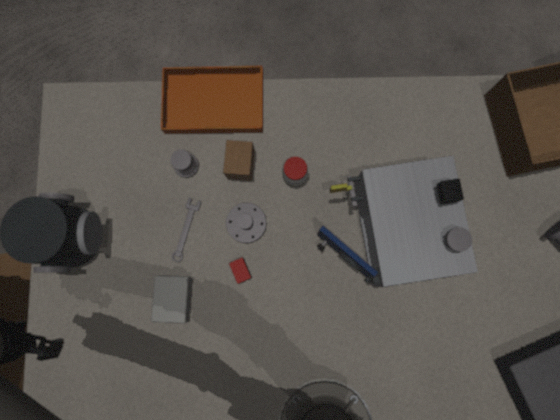

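View pics/scene0.png

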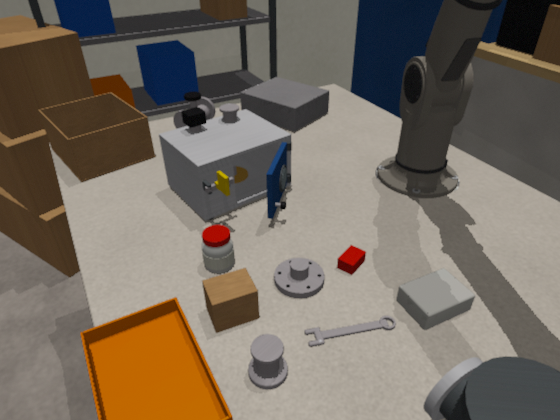

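The top view shows the chamber roof with corners near (362,168), (453,158), (475,271) and (381,285). The door is ajar from (377,275) to (321,229), the tab is at (341,188), the jar at (295,168) and the flange at (246,222). I'll take a close crop and convert these to positions.

Run:
```python
from h import *
np.set_printoptions(precision=3,suppress=True)
im=cv2.imread("pics/top0.png")[140:300,280:490]; im=cv2.convertScaleAbs(im,alpha=1.8)
cv2.imwrite("pics/crop.png",cv2.resize(im,None,fx=3.7,fy=3.7,interpolation=cv2.INTER_CUBIC))
for n,uv,z in [("TL",(362,168),.17),("TR",(453,158),.17),("BR",(475,271),.17),("BL",(381,285),.17),("hinge",(377,275),.16),("free",(321,229),.16),("tab",(341,188),.165),("jar",(295,167),.09),("flange",(246,222),.03)]: print(n,ray("top",uv,z))
print(proj("top",[.266,.62,.3]),proj("top",[0,0,0]))
```

```text
TL [ 0.64  -0.089  0.17 ]
TR [ 0.662 -0.305  0.17 ]
BR [ 0.395 -0.341  0.17 ]
BL [ 0.364 -0.125  0.17 ]
hinge [ 0.387 -0.118  0.16 ]
free [0.496 0.01  0.16 ]
tab [ 0.594 -0.038  0.165]
jar [0.665 0.07  0.09 ]
flange [0.531 0.203 0.03 ]
[ 26.395 337.094] [324.863 426.906]
```

View pics/crop.png

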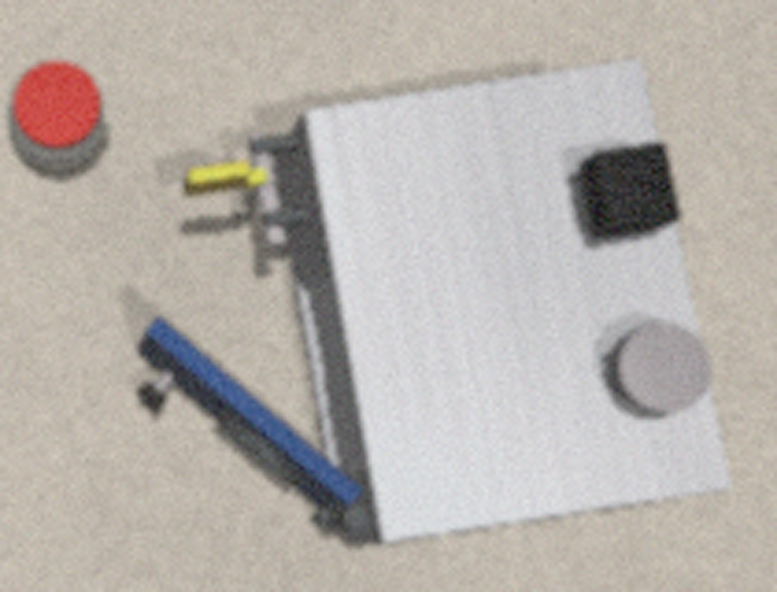

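The chamber centre is about (0.515, -0.215), its +y heading is 7.3° and the door is open about 0.74 rad. First I'll turn the tool to align with the chamber and shut the fingers.

servo_tool(motion=[0,0,0,0,0,1,1,-0.5,0,0,0,0,1,1,-0.5,0,0,0,0,1,1,-0.5,0,0,0,0,1,1,-0.5,0,0,0,0,1,1])

```text
t: 1.32
eef_pos: [0.2941, 0.5925, 0.3039]
tool_rot: [-0.0, 0.548, 0.837, 0.0]
contact_force: [0.3, -0.4, -0.4]
gripper_width: -0.002
grasp_force: 0.0
```

servo_tool(motion=[-0.5,0,0,0,0,1,1,-0.5,0,0,0,0,0.92,1,-1,0.17,0,0,0,0,1,-1,0.17,0,0,0,0,1,-1,0.17,0,0,0,0,1])

```text
t: 1.95
eef_pos: [0.319, 0.514, 0.304]
tool_rot: [0.0, 0.66, 0.751, 0.0]
contact_force: [0.1, -1.0, 0.2]
gripper_width: -0.0
grasp_force: 0.0
```

servo_tool(motion=[-1,0.13,0,0,0,0,1,-1,0.13,0,0,0,0,1,-1,0.13,0,0,0,0,1,-1,0.13,0,0,0,0,1,-1,0.13,0,0,0,0,1])

```text
t: 2.58
eef_pos: [0.3443, 0.4169, 0.3039]
tool_rot: [-0.0, 0.66, 0.751, 0.0]
contact_force: [0.4, 0.2, -0.4]
gripper_width: 0.0
grasp_force: 0.0
```

servo_tool(motion=[-1,0.13,0,0,0,0,1,-1,0.13,0,0,0,0,1,-1,0.13,0,0,0,0,1,-1,0.13,0,0,0,0,1,-1,0.13,0,0,0,0,1])

```text
t: 3.2
eef_pos: [0.37, 0.3194, 0.3039]
tool_rot: [-0.0, 0.66, 0.751, 0.0]
contact_force: [0.5, 0.9, -0.6]
gripper_width: -0.001
grasp_force: 0.0
```

servo_tool(motion=[-1,0.13,0,0,0,0,1,-1,0.13,0,0,0,0,1,-1,0.13,0,0,0,0,1,-1,0.13,0,0,0,0,1,-1,0.13,0,0,0,0,1])

```text
t: 3.82
eef_pos: [0.3956, 0.2218, 0.3039]
tool_rot: [-0.0, 0.66, 0.751, 0.0]
contact_force: [-0.1, -1.1, 0.7]
gripper_width: 0.001
grasp_force: 0.0
```

servo_tool(motion=[-1,0.13,0,0,0,0,1,-1,0.13,0,0,0,0,1,-1,0.13,0,0,0,0,1,-0.5,0,0,0,0,0,1,0,0,0,0,0,0,1])

```text
t: 4.45
eef_pos: [0.412, 0.1541, 0.3039]
tool_rot: [-0.0, 0.661, 0.75, 0.0]
contact_force: [-0.0, 0.5, -0.6]
gripper_width: 0.002
grasp_force: 0.0
```

Run:
```python
from h import *
np.set_printoptions(precision=3,suppress=True)
o=bot.get_obs();print(o["t"],o["eef_pos"],o["tool_rot"])
im=cv2.convertScaleAbs(bot.read_camera("wrist")[:,:,::-1],alpha=1.8);cv2.imwrite("pics/w1.png",im)
K,R,t=cal("wrist");print(-R.T@t)
for n in("door_knob","bolt_tab"): print(n,bot.boxes_of("wrist",n)[:2])
```

```text
4.45 [0.412 0.154 0.304] [-0.     0.661  0.75   0.   ]
[0.402 0.223 0.374]
door_knob []
bolt_tab [{'uv': [493.0, 292.0], 'p': 0.3}]
```

View pics/w1.png

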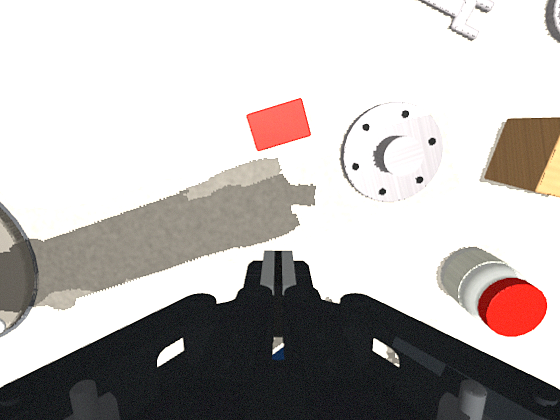

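The wrist view shows only the flange, red case and jar, because the camera looks away from the door. The door corner estimate from the top view is enough, so I'll descend beside it.

servo_tool(motion=[-1,0.2,1,0,0,0,1,-1,0.2,1,0,0,0,1,-1,0.2,1,0,0,0,1,-1,0.2,1,0,0,0,1,-1,0.2,1,0,0,0,1])

```text
t: 5.22
eef_pos: [0.4449, 0.0585, 0.2032]
tool_rot: [0.0, 0.66, 0.751, 0.0]
contact_force: [0.2, 0.7, -0.7]
gripper_width: -0.001
grasp_force: 0.0
```

servo_tool(motion=[-0.6,0.1,0.3,0,0,0,1,0,0,0,0,0,0,1])

```text
t: 5.48
eef_pos: [0.4481, 0.0463, 0.1974]
tool_rot: [-0.0, 0.661, 0.751, -0.001]
contact_force: [0.3, 0.5, -1.0]
gripper_width: -0.005
grasp_force: 0.0
```

Run:
```python
from h import *
im=bot.read_camera("top")[140:300,280:490,::-1]; im=cv2.convertScaleAbs(im,alpha=1.8)
cv2.imwrite("pics/c2.png",cv2.resize(im,None,fx=3.7,fy=3.7,interpolation=cv2.INTER_CUBIC))
```

```text
(no output)
```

View pics/c2.png

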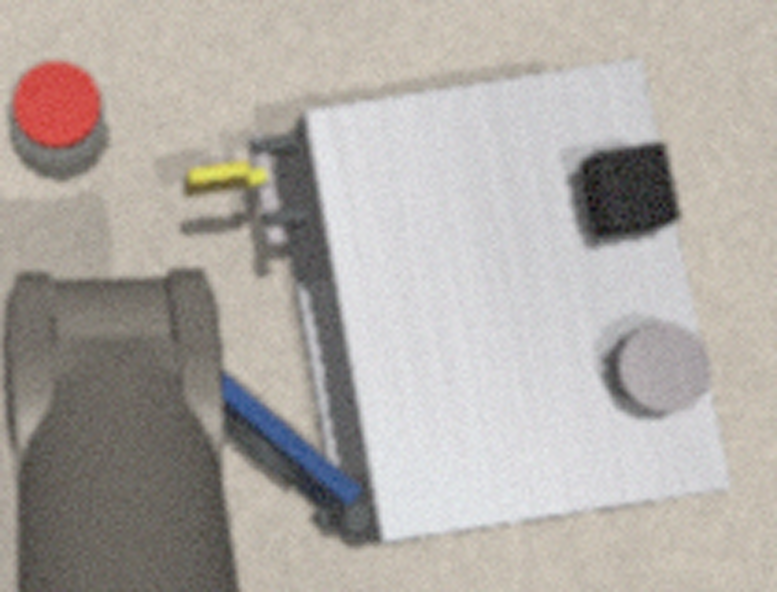

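The arm hides the door edge from above, while the tab and the rest of the door show unchanged. I'll start pushing.

servo_tool(motion=[-0.5,0.28,0,0,0,0,1,-0.5,0.28,0,0,0,0,1,-0.5,0.28,0,0,0,0,1,-0.5,0.28,0,0,0,0,1,-0.5,0.28,0,0,0,0,1])

```text
t: 6.15
eef_pos: [0.4827, -0.0, 0.1979]
tool_rot: [-0.0, 0.66, 0.751, 0.0]
contact_force: [-0.9, 1.3, 0.8]
gripper_width: -0.002
grasp_force: 0.6
```

servo_tool(motion=[-0.5,0.28,0,0,0,0,1,-0.5,0.28,0,0,0,0,1,-0.5,0.28,0,0,0,0,1,-0.4,0.28,0,0,0,0,1,-0.4,0.28,0,0,0,0,1])

```text
t: 6.78
eef_pos: [0.516, -0.0422, 0.1977]
tool_rot: [-0.0, 0.661, 0.751, -0.0]
contact_force: [-0.7, -0.3, -0.2]
gripper_width: 0.004
grasp_force: 0.5
```

Run:
```python
from h import *
im=bot.read_camera("scene")[100:310,140:420,::-1]; im=cv2.convertScaleAbs(im,alpha=1.3)
cv2.imwrite("pics/s3.png",cv2.resize(im,None,fx=2.8,fy=2.8,interpolation=cv2.INTER_CUBIC))
```

```text
(no output)
```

View pics/s3.png

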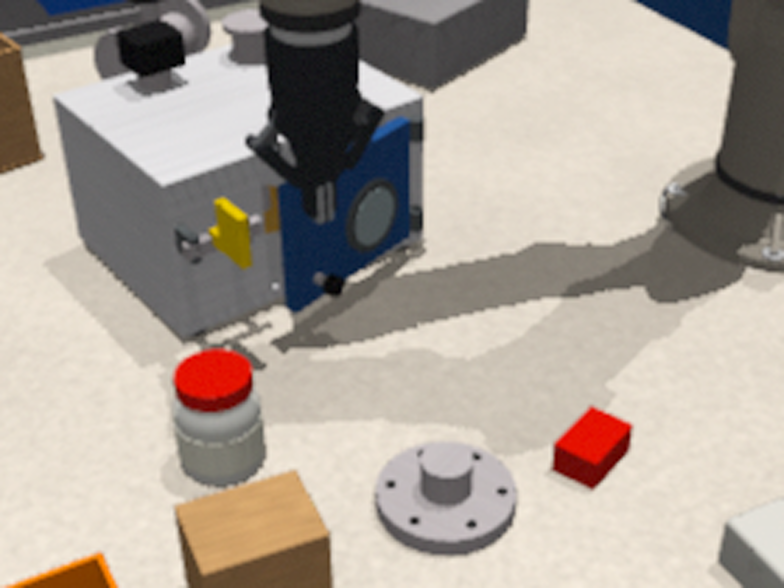

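The door is nearly shut, with the fingertips at its bare upper corner near (315,215) and the tab untouched. I'll continue the push.

servo_tool(motion=[-0.35,0.1,0,0,0,0,1,-0.35,0.1,0,0,0,0,1,-0.35,0.1,0,0,0,0,1,-0.25,0,0,0,0,0,1,-0.15,0,0,0,0,0,1])

```text
t: 7.45
eef_pos: [0.5257, -0.07, 0.198]
tool_rot: [0.0, 0.661, 0.751, 0.0]
contact_force: [0.1, 0.4, -0.5]
gripper_width: 0.004
grasp_force: 0.5
```

servo_tool(motion=[-0.15,0,0,0,0,0,1,-0.15,0,0,0,0,0,1])

```text
t: 7.7
eef_pos: [0.5264, -0.0756, 0.1979]
tool_rot: [0.0, 0.66, 0.751, 0.0]
contact_force: [0.6, 0.6, -0.8]
gripper_width: -0.002
grasp_force: 0.5
```

servo_tool(motion=[-0.15,0,0,0,0,0,1,-0.15,0,0,0,0,0,1])

```text
t: 7.95
eef_pos: [0.5268, -0.0783, 0.1979]
tool_rot: [-0.002, 0.66, 0.752, 0.001]
contact_force: [-4.2, 16.8, 8.3]
gripper_width: -0.001
grasp_force: 8.3
```

servo_tool(motion=[-0.1,0,0,0,0,0,1,-0.1,0,0,0,0,0,1])

```text
t: 8.2
eef_pos: [0.5269, -0.0786, 0.1979]
tool_rot: [-0.005, 0.658, 0.753, 0.002]
contact_force: [-8.3, 25.1, 13.6]
gripper_width: 0.002
grasp_force: 12.8
```

servo_tool(motion=[-0.1,0,0,0,0,0,1,0,0,0,0,0,0,1])

```text
t: 8.45
eef_pos: [0.5269, -0.0787, 0.1979]
tool_rot: [-0.006, 0.658, 0.753, 0.003]
contact_force: [-8.6, 26.5, 15.2]
gripper_width: 0.006
grasp_force: 13.7
```

The door is firmly shut, with force rising and no further motion. I'll back off, rise, and cross over to the far side of the tab.

servo_tool(motion=[1,0,0,0,0,0,1,1,0,0,0,0,0,1,0,0,-1,0,0,0,1,0,0,-1,0,0,0,1,0,0,-1,0,0,0,1])

```text
t: 9.07
eef_pos: [0.5224, -0.0482, 0.2584]
tool_rot: [-0.0, 0.661, 0.751, -0.0]
contact_force: [-0.0, 0.3, -0.1]
gripper_width: 0.004
grasp_force: 0.0
```

servo_tool(motion=[0,0,-1,0,0,0,1,0,1,0,0,0,0,1,0,1,0,0,0,0,1,0,1,0,0,0,0,1,0,1,0,0,0,0,1])

```text
t: 9.7
eef_pos: [0.6025, -0.0379, 0.2777]
tool_rot: [-0.0, 0.661, 0.751, -0.0]
contact_force: [0.5, 0.2, 0.8]
gripper_width: 0.001
grasp_force: 0.0
```

servo_tool(motion=[0,1,0,0,0,0,1,0,1,0,0,0,0,1,0,0,0,0,0,0,1])

```text
t: 10.07
eef_pos: [0.6424, -0.0324, 0.2774]
tool_rot: [0.0, 0.66, 0.751, -0.0]
contact_force: [0.5, 0.7, -0.6]
gripper_width: 0.007
grasp_force: 0.0
```

Run:
```python
from h import *
for c in("scene",):
    im=bot.read_camera(c)[80:260,130:370,::-1]; im=cv2.convertScaleAbs(im,alpha=1.3)
    cv2.imwrite("pics/s4.png",cv2.resize(im,None,fx=3.2,fy=3.2,interpolation=cv2.INTER_CUBIC))
```

```text
(no output)
```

View pics/s4.png

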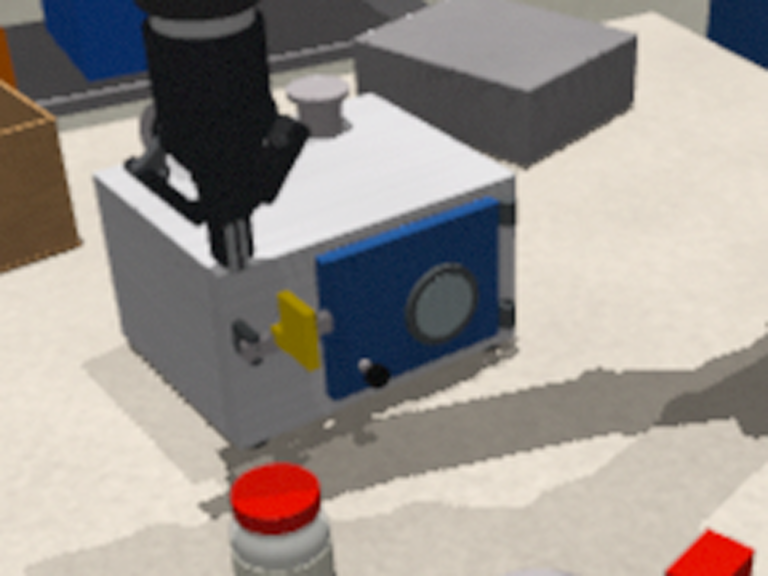

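The door is shut, and the fingertips hover beyond the tab's +y side. Now I'll lower them and push the tab in chamber -y.

servo_tool(motion=[0,0,1,0,0,0,1,0,0,1,0,0,0,1,0,0,1,0,0,0,1,0,0,0.2,0,0,0,1,0,0,0,0,0,0,1])

```text
t: 10.75
eef_pos: [0.6416, -0.0326, 0.2135]
tool_rot: [-0.0, 0.661, 0.751, -0.0]
contact_force: [-0.2, -0.4, 0.2]
gripper_width: -0.002
grasp_force: 0.0
```

servo_tool(motion=[0,-0.4,0,0,0,0,1,0,-0.4,0,0,0,0,1,0,-0.3,0,0,0,0,1,0,-0.3,0,0,0,0,1])

```text
t: 11.25
eef_pos: [0.6142, -0.0361, 0.2144]
tool_rot: [0.001, 0.66, 0.751, 0.001]
contact_force: [3.1, -0.9, -0.9]
gripper_width: -0.002
grasp_force: 1.3
```

servo_tool(motion=[0,-0.3,0,0,0,0,1,0,-0.3,0,0,0,0,1,0,-0.3,0,0,0,0,1])

```text
t: 11.62
eef_pos: [0.5961, -0.0387, 0.2142]
tool_rot: [0.0, 0.661, 0.751, 0.0]
contact_force: [2.4, -1.2, 0.7]
gripper_width: -0.004
grasp_force: 1.4
```

Contact shows about 2–3 N, which matches the bolt's friction. I'll continue to its end stop.

servo_tool(motion=[0,-0.2,0,0,0,0,1,0,-0.2,0,0,0,0,1])

```text
t: 11.88
eef_pos: [0.5896, -0.0392, 0.2143]
tool_rot: [0.002, 0.66, 0.751, 0.001]
contact_force: [15.9, -1.5, -9.4]
gripper_width: 0.001
grasp_force: 7.1
```

servo_tool(motion=[0,-0.15,0,0,0,0,1,0,-0.15,0,0,0,0,1])

```text
t: 12.12
eef_pos: [0.5886, -0.039, 0.215]
tool_rot: [0.007, 0.66, 0.751, 0.005]
contact_force: [30.9, -0.0, -21.7]
gripper_width: -0.001
grasp_force: 14.5
```

servo_tool(motion=[0,-0.1,0,0,0,0,1,0,0,0,0,0,0,1])

```text
t: 12.38
eef_pos: [0.5883, -0.0388, 0.2153]
tool_rot: [0.008, 0.659, 0.752, 0.006]
contact_force: [30.1, 0.4, -21.1]
gripper_width: -0.003
grasp_force: 14.8
```

It has reached the end stop. I'll back off along +y, rise, and check.

servo_tool(motion=[0,0.8,0,0,0,0,1,0,0.8,0,0,0,0,1,0,0,-1,0,0,0,1,0,0,-1,0,0,0,1,0,0,-1,0,0,0,1])

```text
t: 13.0
eef_pos: [0.6113, -0.0367, 0.2759]
tool_rot: [-0.0, 0.661, 0.751, 0.0]
contact_force: [-0.2, -0.2, 0.8]
gripper_width: 0.006
grasp_force: 0.0
```

servo_tool(motion=[0,0,-1,0,0,0,1,0,1,-1,0,0,0,1,0,1,-1,0,0,0,1,0,1,0,0,0,0,1,0,0,0,0,0,0,1])

```text
t: 13.62
eef_pos: [0.6716, -0.0284, 0.3351]
tool_rot: [0.0, 0.66, 0.751, 0.0]
contact_force: [-1.2, 0.7, 0.0]
gripper_width: 0.001
grasp_force: 0.0
```

Run:
```python
from h import *
im=bot.read_camera("scene")[80:260,130:370,::-1]; im=cv2.convertScaleAbs(im,alpha=1.3)
cv2.imwrite("pics/s5.png",cv2.resize(im,None,fx=3.2,fy=3.2,interpolation=cv2.INTER_CUBIC))
```

```text
(no output)
```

View pics/s5.png

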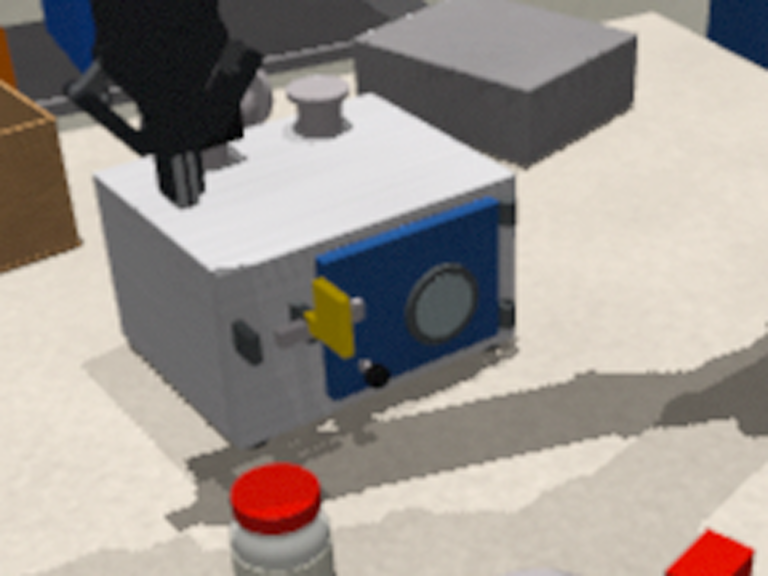

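The bolt bar now reaches over the shut door, with the tab near (333,318), the jar has not moved and the arm is clear.

```bash
python3 -c "
from station import bot
print(bot.hand_in())"
```

```text
the job is handed in; nothing more can be done
None
```

The door is pushed fully shut and the bolt is across to its end stop; the arm is clear, I saw no loose thing moved, and the job is handed in (no verdict was returned).

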